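# Shut and lock the gem casket

### The arm

A 6-joint arm with a two-finger parallel gripper is mounted at the origin on the work surface. World frame = base frame: x ahead of the robot, y to its left, z up, the work surface at z = 0. Lengths are in m, angles in degrees, forces in N, time in s.
With the tool pointing down it reaches from about 0.375 to 0.9 m from the base axis. Payload 3.1 kg.
Tool frame: the origin (TCP) lies at the very end of the fingers, on their centre line; the grasp point (between the pads) lies 19 mm behind it; z points along the fingers, y is the line along which they close (so a half turn about z gives the same grasp; the last joint's range is limited). The gripper opens to 87 mm and grips with 3 to 60 N. Pads are 19 mm wide; open, the fingers measure 117 mm over their backs; the gripper's body (75 mm by 190 mm) begins 51 mm behind the grasp point.
Start: joints at [55.72, 30.224, 82.088, -0, 67.689, -10.227], TCP at [0.255, 0.571, 0.223] pointing down, gripper open.
Joint ranges: [-176.69, 176.69], [-43.24, 126.21], [12.49, 139.97], [-82, 262], [0, 151.66], [-163.58, 163.58]. Speed limits (degrees/s): [159.86, 159.86, 180, 180, 180, 180].

### API

Orientations are given as a 3x3 rotation matrix whose columns are the frame's x, y, z axes.
In Python, from rig import bot, imaging gives the robot as it stands.
- The arm moves only by the tool drive_tool, never from a script. Its argument "deltas" is text: rows parted by semicolons, each of 5 numbers parted by spaces: the finger opening in mm, from 0 to 87, then the shift along the world's x, y, z in mm, then the turn about the world's z in rad. In form: jaw dx dy dz twist; .... A call has 1 to 12 rows; each row is the pose to reach, as a shift and turn from the pose commanded when the call began; what a row does not reach only later rows make up. A row lasts 1/10 s, in which the tool goes at most 50 mm and 8.59 degrees, less where a joint would pass 70% of its speed; a pose out of reach is approached as far as the arm can. A call with a gripper value outside its range is refused whole. The fingers move at their own pace and stop on an object; the grip force is fixed at half the most. Time passes only in rows, so rows that repeat a pose let the fingers close. It gives the time, the measured TCP pose, the force, the opening and the grip force at its end, in the units of the state.
- bot.read_state(): the state, without advancing time (a new reading comes with each control period).
- imaging.capture(name): name is "scene" or "top" or "wrist"; returns the picture (400x640x3 uint8, red, green, blue); there is no depth.
- imaging.camera_model(name): a dict with "fx", "fy", "cx", "cy" (pixels), "T" (4x4, takes a point from camera to world coordinates). Camera axes: x right, y down, z forward; pixel columns grow to the right and rows downward; lengths in m; the calibration is good to about 2 mm. A picture is of the moment at which its call begins: read the wrist's pose just before it. camera_model takes no time and is no camera call; for the wrist camera it gives the pose at the moment of the call.
- bot.hand_in(): hands the job in; it is judged then, once.
The state is a dict: "time_s": time; "joint_positions": joint angles; "qvel": joint speeds; "tau": joint torques, N m; "position": TCP position; "tcp_rot": TCP orientation; "force": force on the tool from outside, world axes, zero at the start; "moment": the same for the moment, N m; "opening": opening from 0.0 (shut) to 1.0 (fully open); "grasp_force": force on a finger pad.
Only numpy, scipy, OpenCV 4.12 (cv2) and the standard library are available. Lean on these libraries where they do the work, as an engineer would, in place of code of your own. Each camera call takes 0.05 s, during which the arm holds its last target. There are 200 camera calls.

### The job

Swing the casket's open brass lid fully shut, then lock it: pull the sprung knob on the post in front of the casket straight up, turn it clockwise (seen from above) so that its tongue swings over the lid, and feel for the hidden locking notch until the knob snaps all the way down in it, then let go. Never force the knob against the sides of its notches or press it down hard, and leave the egg, bowl, loupe and tweezer where they are.

Things in the scene. Friction and masses are not known exactly. Their poses are not given: they have to be found in the camera images.
- casket: Burgundy lacquered open box, fixed to the desk, 130 mm (x) by 180 mm (y) by 55 mm high. Origin: centre of its underside, on the desk; z up, x from its front (knob side) to its back (hinge side). The knob's brass post stands fixed before its front, axis at casket x = -107 mm, y = 0.
- lid (a joint): Angle of the brass lid, rad: 0 shut, 1.57 upright. Flat plate 130 x 180 x 8 mm, hinged along the casket's back top edge (casket x = +65 mm, its underside 55.5 mm over the desk; shut, its top is at 63.5 mm). Stiff hinge (0.25 N m, 2 to 4 N at the free edge): it stays where left and can be pushed over with closed fingers on its outer face.
- lid_edge (a point): Middle of the lid's free (front) edge, at half its thickness, 130 mm from the hinge line.
- knob: Sprung knob: steel bar grip 36 long, 10 wide, 22 mm high, on an 8 mm stem; 40 mm below the bar's centre is the top of a 70 mm round skirt. Origin: bar centre, on the upright turning axis; x along bar and tongue, z up. Origin height over the desk: 97 mm seated in a notch, 103 mm resting on the land between notches, 109 mm pulled to the stop. Spring: 4 N down when seated, 7 N at the stop.
- tongue_tip (a point): End of the flat brass tongue (12 mm wide, 4 mm thick, top 28 mm below the bar's centre), 62 mm from the axis; it turns and lifts with the knob and passes 1.5 mm over the shut lid. Parked it points about 74 degrees (71 to 78) counterclockwise from casket x. In its broad parked notch the seated knob turns at most 45 degrees clockwise (often far less) before the pin meets the side.
- post_top (a point): Centre of the post's rim, 52 mm high, 68 mm wide. A flat-ended 5 mm pin under the skirt, 28 mm from the axis, drops 6 mm into notches hidden here. The locking notch differs each time: tongue 22 degrees counterclockwise to 16 clockwise of casket x, 2 degrees play either way. From 32 to 26 counterclockwise is always smooth land; on it the released knob stays, and slides round easily. Stop at 32 clockwise.
- egg: Milky quartz egg standing on its flat foot, 38 mm thick, 50 mm high; origin at its underside. Must not be moved.
- bowl: Round white porcelain bowl, 100 mm wide, 40 mm high; origin at its underside. Must not be moved.
- loupe: Silver-rimmed loupe lying flat, 54 mm round, 10 mm high, black handle 50 mm long along its +y; origin under the lens. Must not be moved.
- tweezer: Steel tweezer lying flat along its x, 140 mm long, 6 mm high; origin near its middle. Must not be moved.
Not all that is in view belongs to the job. Of the things shaped like the part that bears knob, the brass one is meant.

How it is judged (in metres and radians):
On the way, in this order (a step that is already met when the one before it is completed fails the run):
1. the lid is shut (within 0.04 rad) while the knob is still parked (value of joint lid below 0.04 rad and angle between the x axis of knob and the x axis of casket, either way round above 0.6 rad and z of knob in the frame of casket below 0.0995 m), for 0.1 s.
2. the knob is pulled up clear of its parked notch (by more than 4.5 mm) (z of knob in the frame of casket above 0.1015 m), for 0.05 s.
At the end, for the whole second after the job is handed in: the lid is shut (within 0.04 rad), the knob has snapped down to within 2 mm of its seated height with its tongue over the lid (within 0.5 rad of casket x), and is at rest (value of joint lid below 0.04 rad and z of knob in the frame of casket below 0.099 m and angle between the x axis of knob and the x axis of casket, either way round below 0.5 rad and linear speed of knob below 0.01 m/s); the robot touches nothing.
It fails at once if the knob is forced: its pin or tongue bears on the notches or lid with more than 20 N (contact force between knob and casket above 20 N).
It fails at once if the quartz egg is moved by more than 15 mm (distance of egg from where it was at the start of the episode above 0.015 m).
It fails at once if the porcelain bowl is moved by more than 15 mm (distance of bowl from where it was at the start of the episode above 0.015 m).
It fails at once if the loupe is moved by more than 15 mm (distance of loupe from where it was at the start of the episode above 0.015 m).
It fails at once if the tweezer is moved by more than 15 mm (distance of tweezer from where it was at the start of the episode above 0.015 m).
It also fails if it takes over 70 s, if anything falls off the work surface, if the arm or the gripper's body presses on something with over 40 N, if the wrist force passes 120 N, or if a joint passes its speed limit or range.

## Working session

There is one attempt and no reset: what is moved stays moved. The work goes in short steps, Python scripts to look and compute and a tool call to move; the robot and the scene stay as the last step left them, time stands still between calls to the robot, and variables do not carry over. Pictures are saved under pics/ and viewed, at most 10 in all, crops included, and the job is handed in when it is done.

Besides the shell and the picture viewer there is one more tool, called after "Call:" as name(argument=value, ...) on one line, values as JSON. drive_tool: Moves the arm, as the interface text tells. Its arguments: {"type":"object","properties":{"deltas":{"type":"string"}},"required":["deltas"]}

```bash
mkdir -p pics
python3 - <<'E'
from rig import bot, imaging
import cv2, numpy as np
for n in("scene","top"):
    im=imaging.capture(n); cv2.imwrite(f"pics/{n}0.png",im[:,:,::-1])
    m=imaging.camera_model(n); print(n,m["fx"],m["fy"],m["cx"],m["cy"],np.round(m["T"],3).tolist())
print(bot.read_state())
E
```

```text
scene 370.361170975575 370.361170975575 319.93431041636046 194.58548938165697 [[-0.403, 0.656, -0.638, 1.004], [0.915, 0.283, -0.288, 0.269], [-0.009, -0.699, -0.715, 0.62], [0.0, 0.0, 0.0, 1.0]]
top 454.10309887052756 454.10309887052756 319.49629685385645 199.17422309480472 [[-0.003, -0.985, 0.175, 0.38], [-1.0, 0.001, -0.01, 0.054], [0.01, -0.175, -0.985, 1.021], [0.0, 0.0, 0.0, 1.0]]
{'time_s': 0.1, 'joint_positions': array([ 5.57182307e+01,  3.02726236e+01,  8.21478803e+01, -8.56295408e-04,
        6.76899860e+01, -1.02278606e+01]), 'qvel': array([-0.09425778, -0.1643403 , -0.24776143, -0.02968185,  0.00396167,
       -0.01384013]), 'tau': array([ 1.76165790e-04, -4.40982950e+01, -1.77150947e+01,  6.35251938e-02,
        5.34357189e-02, -5.97853705e-05]), 'position': array([0.25435779, 0.57018802, 0.22168685]), 'tcp_rot': array([[-9.13164502e-01,  4.07589789e-01, -1.07477835e-03],
       [ 4.07591074e-01,  9.13163158e-01, -1.60119055e-03],
       [ 3.28819073e-04, -1.90022044e-03, -9.99998141e-01]]), 'force': array([-0.66923762, -0.80206829, -0.28377125]), 'moment': array([-0.00429979, -0.03501784,  0.04380987]), 'grasp_force': 0.0, 'opening': 1.0039208770286379}
```

View pics/scene0.png

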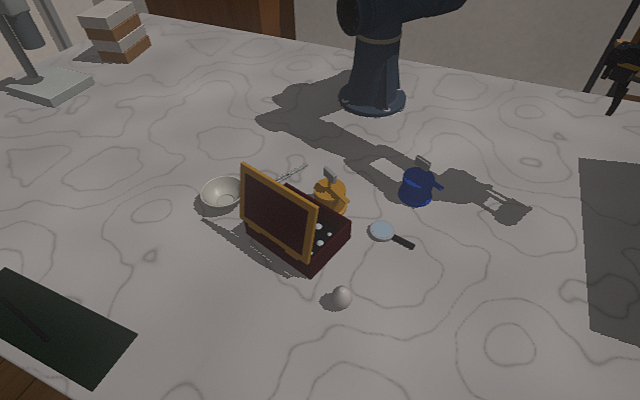

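View pics/top0.png

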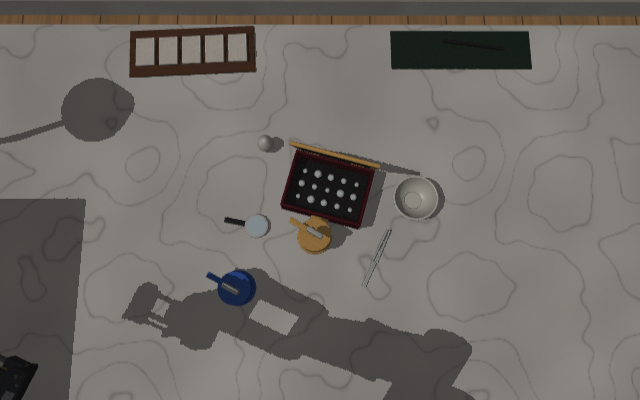

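The scene view shows the casket with its lid about upright, and the brass knob post in front (~330,190). The blue post is a decoy. In the top view the casket is at about (328,188), the brass post at (314,234), the bowl at (416,198), the egg at (266,144), the loupe at (256,225) and the tweezer at (377,258).

```bash
cat > h.py <<'E'
from rig import bot, imaging
import cv2, numpy as np
def ray(n,uv,z,m=None):
    m=m or imaging.camera_model(n); T=m["T"]
    d=T[:3,:3]@np.array([(uv[0]-m["cx"])/m["fx"],(uv[1]-m["cy"])/m["fy"],1]); o=T[:3,3]
    return o+d*(z-o[2])/d[2]
def proj(n,p,m=None):
    m=m or imaging.camera_model(n); T=m["T"]
    c=T[:3,:3].T@(np.asarray(p)-T[:3,3]); return np.array([m["fx"]*c[0]/c[2]+m["cx"],m["fy"]*c[1]/c[2]+m["cy"]])
def brass(im):
    h=cv2.cvtColor(im,cv2.COLOR_RGB2HSV); return cv2.inRange(h,(10,110,60),(28,255,255))
E
python3 - <<'E'
from h import *
im=imaging.capture("top")
c=im[120:300,210:450]; cv2.imwrite("pics/topc.png",cv2.resize(c,None,fx=3.3,fy=3.3,interpolation=cv2.INTER_CUBIC)[:,:,::-1])
b=brass(im)
for ct in cv2.findContours(b,cv2.RETR_EXTERNAL,cv2.CHAIN_APPROX_NONE)[0]:
    if cv2.contourArea(ct)>40: print("brass",cv2.boundingRect(ct),cv2.minAreaRect(ct))
h=cv2.cvtColor(im,cv2.COLOR_RGB2HSV)
r=cv2.inRange(h,(165,90,15),(180,255,160))|cv2.inRange(h,(0,90,15),(6,255,160)); r[:, :270]=0; r[:,390:]=0; r[:130]=0;r[240:]=0
pts=cv2.findNonZero(r); mr=cv2.minAreaRect(pts); bx=cv2.boxPoints(mr); print("red",mr)
for p in bx: print(p, np.round(ray("top",p,.055),4))
E
```

```text
brass (289, 215, 43, 39) ((311.77301025390625, 232.7621307373047), (42.34836959838867, 36.61369705200195), 72.89727020263672)
brass (290, 141, 90, 28) ((334.4874267578125, 154.5472869873047), (92.43548583984375, 5.186957359313965), 14.88626766204834)
brass (0, 15, 640, 9) ((319.49920654296875, 19.424631118774414), (639.0136108398438, 7.8510894775390625), 0.10532300919294357)
red ((327.046142578125, 188.3307647705078), (82.8819808959961, 61.48176574707031), 15.255118370056152)
[278.9769  207.08463] [0.5342 0.1315 0.055 ]
[295.15384 147.76923] [0.6665 0.0975 0.055 ]
[375.1154 169.5769] [ 0.617  -0.0776  0.055 ]
[358.93845 228.8923 ] [ 0.4868 -0.0399  0.055 ]
```

View pics/topc.png

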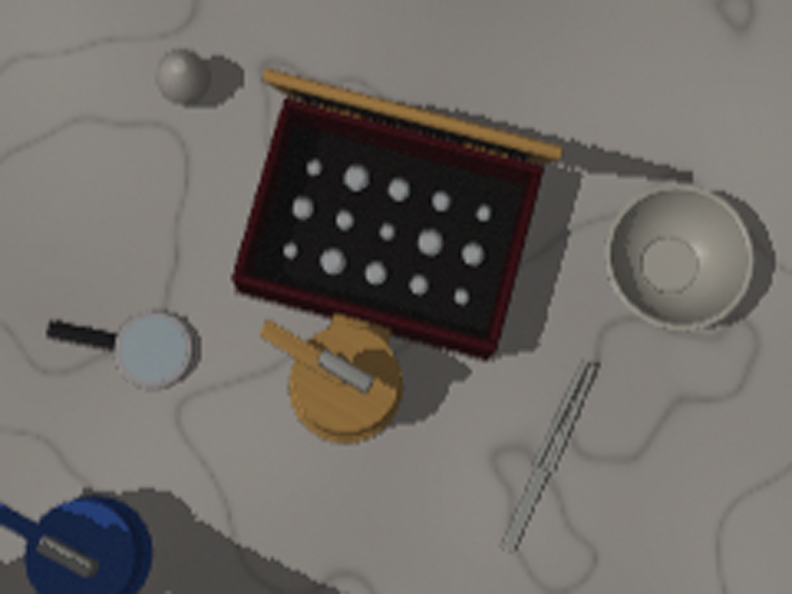

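The crop shows the rim corners at about crop px (236,280), (492,350), (543,168) and (287,100). The knob bar is centred near (346,371) and the tongue tip near (266,329).

Run:
```python
from h import *
f=lambda u,v:(210+(u+.5)/3.3-.5,120+(v+.5)/3.3-.5)
P=[ray("top",f(*p),.055) for p in((236,279),(492,346),(543,168),(287,100))]
fl,fr,br,bl=P
print([np.round(p[:2],4) for p in P]); 
n=lambda a,b:round(float(np.linalg.norm(a-b)),4)
print("front",n(fl,fr),"right",n(fr,br),"left",n(fl,bl),"back",n(bl,br))
yv=(fl-fr)[:2]; xv=(br-fr+bl-fl)[:2]
print("yaw",np.degrees(np.arctan2(-yv[0],yv[1])),np.degrees(np.arctan2(xv[1],xv[0])))
print("cen",sum(P)/4)
k=ray("top",f(346,371),.108); print("knob",k)   # bar top z=108
t=ray("top",f(266,329),.069); print("tip",t, "dist",n(t*[1,1,0],k*[1,1,0]), "ang",np.degrees(np.arctan2(*(t-k)[[1,0]])))
e1,e2=ray("top",f(322,356),.108),ray("top",f(371,386),.108); print("bar",n(e1,e2),np.degrees(np.arctan2(*(e1-e2)[[1,0]])))
# lid ends: left top and right
for z in(.185,.19):print("lidtop",ray("top",f(266,74),z),ray("top",f(560,153),z))
for nm,p,z in(("bowl",(681,257),.04),("egg",(183,76),.03)):print(nm,ray("top",f(*p),z))
```

```text
[array([0.5405, 0.1269]), array([ 0.4962, -0.0396]), array([ 0.6148, -0.0756]), array([0.6615, 0.0943])]
front 0.1722 right 0.1239 left 0.1253 back 0.1762
yaw -14.895691489261088 -15.964519976071253
cen [0.57827085 0.02648893 0.055     ]
knob [0.47464038 0.05506207 0.108     ]
tip [0.50573565 0.10623965 0.069     ] dist 0.0599 ang 58.71731927540579
bar 0.0351 58.35419672112555
lidtop [0.63916341 0.10112983 0.185     ] [ 0.5920125  -0.06811082  0.185     ]
lidtop [0.63761076 0.10084873 0.19      ] [ 0.59074196 -0.06737934  0.19      ]
bowl [ 0.55748537 -0.16822944  0.04      ]
egg [0.68586584 0.16672554 0.03      ]
```

Run:
```python
from h import *
f=lambda u,v:(210+(u+.5)/3.3-.5,120+(v+.5)/3.3-.5)
im=imaging.capture("scene"); b=brass(im); b[:150]=0
ct=max(cv2.findContours(b[:, :322].copy(),cv2.RETR_EXTERNAL,cv2.CHAIN_APPROX_NONE)[0],key=cv2.contourArea)
print(cv2.approxPolyDP(ct,3,True).reshape(-1,2).tolist())
cv2.imwrite("pics/sc.png",cv2.resize(im[140:300,190:390],None,fx=4,fy=4,interpolation=cv2.INTER_CUBIC)[:,:,::-1])
```

```text
[[241, 162], [241, 218], [307, 264], [319, 207]]
```

View pics/sc.png

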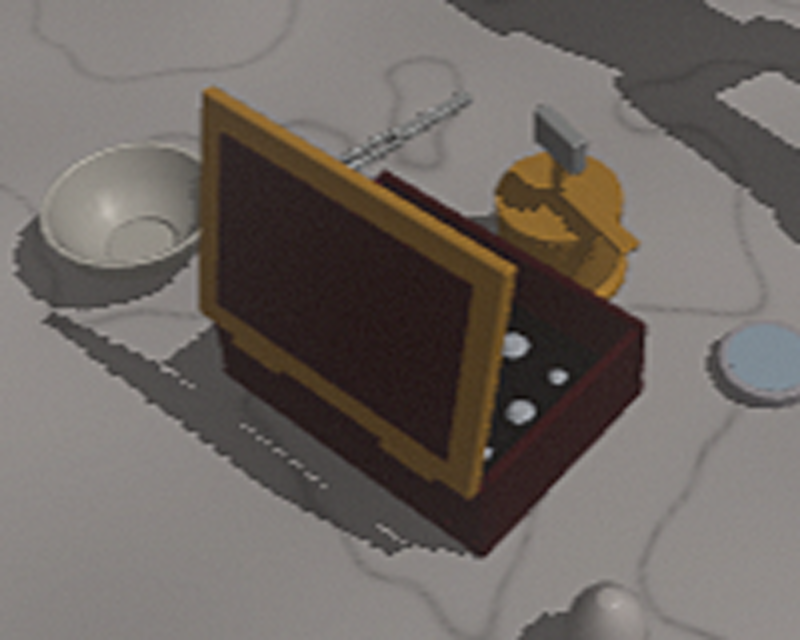

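The scene crop shows the lid's outer face towards this camera. Its top corners are at crop px (514,266) and (206,88).

Run:
```python
from h import *
f=lambda u,v:(210+(u+.5)/3.3-.5,120+(v+.5)/3.3-.5)
g=lambda u,v:(190+(u+.5)/4-.5,140+(v+.5)/4-.5)
def tri(a,b):
    A=[];B=[]
    for n,uv in(("top",a),("scene",b)):
        o=imaging.camera_model(n)["T"][:3,3]; d=ray(n,uv,0)-o; d/=np.linalg.norm(d); Q=np.eye(3)-np.outer(d,d); A.append(Q);B.append(Q@o)
    A=np.vstack(A);B=np.hstack(B);x,r,*_=np.linalg.lstsq(A,B,rcond=None); return x,r**.5
C=np.array([.5783,.0265]); a=np.radians(-15.3); R=np.array([[np.cos(a),-np.sin(a)],[np.sin(a),np.cos(a)]])
for p,q in(((265,75),(514,266)),((560,153),(206,88))):
    x,r=tri(f(*p),g(*q)); print(np.round(x,4),r,"casket",R.T@(x[:2]-C))
for p in((.075,.0),(.11,0),(.13,0)): print(p,C+R@p)
print("dirx",R[:,0], "knob",C+R@[-.107,0], "knob via scene",)
```

```text
[0.6391 0.1016 0.1836] [0.00027208] casket [0.03879337 0.08847629]
[ 0.5934 -0.0699  0.183 ] [0.00234945] casket [ 0.03998121 -0.08899096]
(0.075, 0.0) [0.65064181 0.00670952]
(0.11, 0) [ 0.68440132 -0.00252604]
(0.13, 0) [ 0.70369246 -0.0078035 ]
dirx [ 0.96455742 -0.26387305] knob [0.47509236 0.05473442] knob via scene
```

Call:
drive_tool(deltas="0 415 -570 10 0.152;0 415 -570 10 0.152;0 415 -570 10 0.152;0 415 -570 10 0.152;0 415 -570 10 0.152;0 415 -570 10 0.152;0 415 -570 10 0.152;0 415 -570 10 0.152;0 415 -570 10 0.152;0 415 -570 10 0.152;0 415 -570 10 0.152;0 415 -570 10 0.152")

```text
time_s: 1.4
position: [0.6075, 0.0855, 0.2309]
tcp_rot: [[-0.964, 0.265, -0.0], [0.265, 0.964, 0.0], [0.0, 0.0, -1.0]]
force: [-0.3, 1.3, -0.2]
opening: 0.033
grasp_force: 0.0
```

Call:
drive_tool(deltas="0 62 -84 0 0;0 62 -84 0 0;0 62 -84 0 0;0 62 -84 0 0;0 62 -84 0 0")

```text
time_s: 1.9
position: [0.6676, 0.0042, 0.2305]
tcp_rot: [[-0.964, 0.264, -0.002], [0.264, 0.964, 0.001], [0.002, 0.0, -1.0]]
force: [0.0, -0.5, 0.0]
opening: 0.004
grasp_force: 0.0
```

Call:
drive_tool(deltas="0 0 0 -45 0;0 0 0 -85 0;0 0 0 -85 0;0 -13 4 -85 0;0 -27 7 -85 0;0 -35 10 -84 0;0 -43 12 -84 0")

```text
time_s: 2.6
position: [0.6275, 0.016, 0.1494]
tcp_rot: [[-0.965, 0.264, 0.006], [0.264, 0.965, -0.001], [-0.006, 0.001, -1.0]]
force: [3.2, 0.4, -0.0]
opening: 0.008
grasp_force: 1.2
```

Call:
drive_tool(deltas="0 -8 2 0 0;0 -16 4 -2 0;0 -27 7 -7 0;0 -37 10 -13 0;0 -47 13 -20 0;0 -55 15 -29 0;0 -62 17 -39 0;0 -70 19 -49 0;0 -73 20 -59 0;0 -76 21 -69 0;0 -76 21 -69 0")

```text
time_s: 3.7
position: [0.5478, 0.0366, 0.0765]
tcp_rot: [[-0.964, 0.265, -0.004], [0.265, 0.964, 0.001], [0.004, -0.001, -1.0]]
force: [0.1, -1.0, -0.3]
opening: 0.004
grasp_force: 0.0
```

Call:
drive_tool(deltas="0 -1 0 -4 0;0 -1 0 -8 0;0 -1 0 -11 0;0 -1 0 -13 0;0 -1 0 -13 0")

```text
time_s: 4.2
position: [0.5488, 0.0363, 0.0648]
tcp_rot: [[-0.964, 0.265, 0.0], [0.265, 0.964, -0.0], [-0.0, -0.0, -1.0]]
force: [0.3, -0.3, 0.9]
opening: 0.004
grasp_force: 0.0
```

Run:
```python
from h import *
im=imaging.capture("scene")
cv2.imwrite("pics/sc2.png",cv2.resize(im[120:300,190:420],None,fx=3.4,fy=3.4,interpolation=cv2.INTER_CUBIC)[:,:,::-1])
s=bot.read_state(); print(s["position"],s["force"])
```

```text
[0.54907553 0.0361954  0.06493835] [ 0.46991028 -0.01043421 -0.1379489 ]
```

View pics/sc2.png

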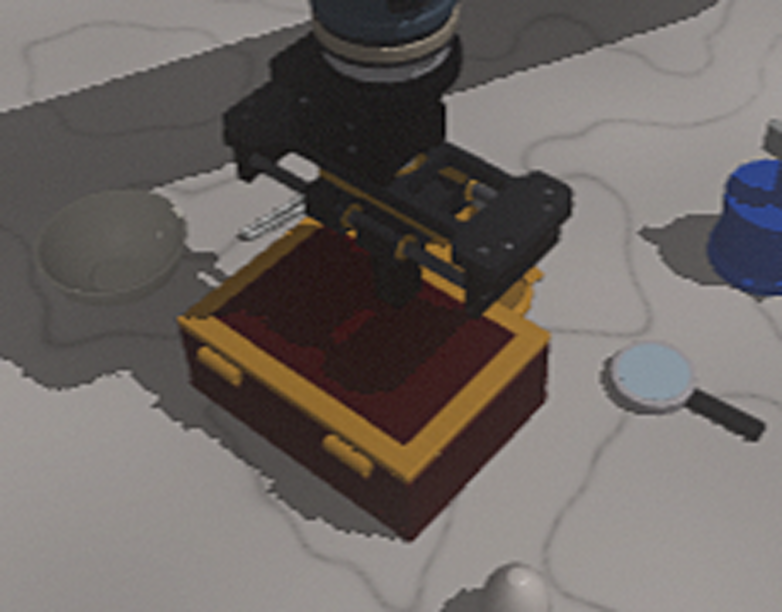

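The lid lies almost flat under the closed fingers. I'll press a few mm further until it makes contact.

Call:
drive_tool(deltas="0 0 0 -2 0;0 0 0 -3 0;0 0 0 -4 0;0 0 0 -4 0")

```text
time_s: 4.65
position: [0.5494, 0.0362, 0.0637]
tcp_rot: [[-0.964, 0.264, 0.002], [0.264, 0.964, -0.001], [-0.002, 0.0, -1.0]]
force: [-3.9, 0.1, 17.7]
opening: 0.003
grasp_force: 9.1
```

Call:
drive_tool(deltas="0 0 0 40 0;0 0 0 80 0;40 -74 18 120 1.286;40 -74 18 120 1.286;40 -74 18 120 1.286;40 -74 18 120 1.286;40 -74 18 120 1.286;40 -74 18 120 1.286;40 -74 18 120 1.286;40 -74 18 120 1.286;40 -74 18 120 1.286;40 -74 18 120 1.286")

```text
time_s: 5.85
position: [0.4749, 0.0542, 0.1811]
tcp_rot: [[-0.525, -0.851, 0.001], [-0.851, 0.525, -0.0], [-0.0, -0.001, -1.0]]
force: [-0.3, 0.5, 0.2]
opening: 0.456
grasp_force: 0.0
```

Run:
```python
from h import *
s=bot.read_state(); m=imaging.camera_model("wrist"); im=imaging.capture("wrist"); cv2.imwrite("pics/w1.png",im[:,:,::-1])
np.savez("w1.npz",**m)
print(s["position"],np.round(s["tcp_rot"],3).tolist(),s["joint_positions"],s["opening"])
print(proj("wrist",[.475,.0547,.108],m),proj("wrist",[.5057,.106,.069],m)); print(np.round(m["T"],4).tolist(),m["fx"],m["cx"],m["cy"])
```

```text
[0.47493747 0.05423768 0.18114956] [[-0.525, -0.851, 0.001], [-0.851, 0.525, -0.0], [-0.0, -0.001, -1.0]] [-6.90821740e+00  2.25635659e+01  1.05319592e+02 -7.36606266e-03
  5.20692152e+01 -1.55232706e+02] 0.45553415673946723
[319.50133356 208.97996207] [320.36663605 252.62786434]
[[-0.8512, 0.4992, 0.1621, 0.4306], [0.5249, 0.8102, 0.2609, -0.0166], [-0.0011, 0.3072, -0.9517, 0.3432], [0.0, 0.0, 0.0, 1.0]] 308.2662027014911 319.61374974659424 199.46774260300225
```

View pics/w1.png

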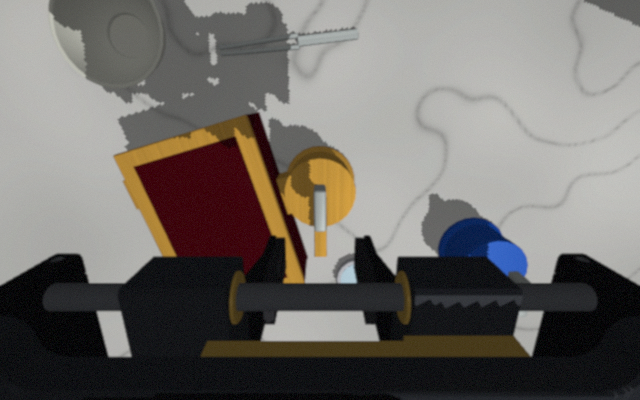

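The wrist view shows the bar upright in the image, at columns ~314–326 and rows ~185–232, with the tongue tip at row ~256. The lid is shut. I'll measure the bar.

Run:
```python
from h import *
im=cv2.imread("pics/w1.png")[:,:,::-1].copy(); m=dict(np.load("w1.npz")); h=cv2.cvtColor(im,cv2.COLOR_RGB2HSV)
sub=h[180:262,305:336]
g=((sub[...,1]<70)&(sub[...,2]>60)).astype(np.uint8)
for r in range(0,82,4):
    w=np.where(g[r])[0]; print(180+r,(w.min()+305,w.max()+305) if len(w) else None, h[180+r,320].tolist())
```

```text
180 None [20, 175, 191]
184 None [18, 133, 140]
188 (np.int64(314), np.int64(324)) [90, 10, 74]
192 (np.int64(314), np.int64(325)) [70, 11, 144]
196 (np.int64(314), np.int64(325)) [73, 10, 171]
200 (np.int64(314), np.int64(325)) [85, 9, 169]
204 (np.int64(314), np.int64(325)) [80, 9, 172]
208 (np.int64(314), np.int64(325)) [68, 6, 172]
212 (np.int64(314), np.int64(325)) [80, 9, 174]
216 (np.int64(314), np.int64(325)) [80, 9, 175]
220 (np.int64(314), np.int64(325)) [80, 9, 177]
224 (np.int64(305), np.int64(335)) [83, 13, 183]
228 (np.int64(305), np.int64(335)) [81, 9, 189]
232 (np.int64(305), np.int64(335)) [19, 136, 184]
236 (np.int64(305), np.int64(335)) [19, 178, 191]
240 (np.int64(305), np.int64(335)) [19, 177, 192]
244 (np.int64(305), np.int64(335)) [19, 175, 194]
248 (np.int64(305), np.int64(335)) [19, 175, 195]
252 (np.int64(305), np.int64(335)) [20, 174, 194]
256 (np.int64(306), np.int64(335)) [18, 101, 194]
260 (np.int64(306), np.int64(335)) [30, 3, 186]
```

Run:
```python
from h import *
m=dict(np.load("w1.npz"))
a,b=ray(0,(319.5,190.5),.108,m),ray(0,(319.8,231.3),.108,m)
print(a,b,np.linalg.norm(a-b),(a+b)/2,np.degrees(np.arctan2(*(b-a)[[1,0]])))
```

```text
[0.46682311 0.04144108 0.108     ] [0.48510273 0.07155101 0.108     ] 0.03522430978439585 [0.47596292 0.05649604 0.108     ] 58.73822003472013
```

Call:
drive_tool(deltas="40 1 1 -40 0;40 1 1 -80 0;40 1 1 -100 0;40 1 1 -100 0;25 1 1 -100 0;15 1 1 -100 0;8 1 1 -100 0;8 1 1 -100 0;8 1 1 -100 0;8 1 1 -100 0")

```text
time_s: 6.9
position: [0.4759, 0.0554, 0.0816]
tcp_rot: [[-0.525, -0.851, 0.001], [-0.851, 0.525, 0.0], [-0.0, -0.001, -1.0]]
force: [-1.1, 1.0, 3.5]
opening: 0.115
grasp_force: 30.0
```

Call:
drive_tool(deltas="8 0 0 3 0;8 0 0 6 0;8 0 0 9 0;8 0 0 10 0;8 0 0 10 0")

```text
time_s: 7.4
position: [0.4757, 0.0554, 0.0909]
tcp_rot: [[-0.525, -0.851, -0.0], [-0.851, 0.525, 0.0], [-0.0, 0.0, -1.0]]
force: [1.7, -0.5, -7.0]
opening: 0.11
grasp_force: 30.0
```

Call:
drive_tool(deltas="8 0 0 0 -0.12;8 0 0 0 -0.25;8 0 0 0 -0.38;8 0 0 0 -0.51;8 0 0 0 -0.64;8 0 0 0 -0.74;8 0 0 0 -0.785;8 0 0 0 -0.785;8 0 0 0 -0.785")

```text
time_s: 8.3
position: [0.4757, 0.0553, 0.0909]
tcp_rot: [[-0.973, -0.232, -0.0], [-0.232, 0.973, 0.0], [0.0, 0.0, -1.0]]
force: [1.2, 1.5, -7.3]
opening: 0.112
grasp_force: 30.0
```

Call:
drive_tool(deltas="8 0 0 -1 0;8 0 0 -2 0;8 0 0 -3 0;8 0 0 -4 0;8 0 0 -4 0")

```text
time_s: 8.8
position: [0.4758, 0.0553, 0.0874]
tcp_rot: [[-0.973, -0.231, 0.0], [-0.231, 0.973, -0.0], [-0.0, -0.0, -1.0]]
force: [-0.6, 0.9, -0.5]
opening: 0.11
grasp_force: 30.0
```

Call:
drive_tool(deltas="8 0 0 -0.7 -0.02;8 0 0 -0.7 -0.04;8 0 0 -0.7 -0.04")

```text
time_s: 9.1
position: [0.476, 0.0552, 0.0871]
tcp_rot: [[-0.981, -0.192, 0.001], [-0.192, 0.981, -0.0], [-0.001, -0.001, -1.0]]
force: [-0.6, 0.4, 5.8]
opening: 0.113
grasp_force: 30.0
```

Call:
drive_tool(deltas="8 0 0 0 -0.02;8 0 0 0 -0.04;8 0 0 0 -0.04")

```text
time_s: 9.4
position: [0.476, 0.0552, 0.0871]
tcp_rot: [[-0.988, -0.153, 0.001], [-0.153, 0.988, -0.0], [-0.001, -0.001, -1.0]]
force: [-0.3, 0.8, 6.5]
opening: 0.112
grasp_force: 30.0
```

Call:
drive_tool(deltas="8 0 0 0 -0.02;8 0 0 0 -0.04;8 0 0 0 -0.04")

```text
time_s: 9.7
position: [0.476, 0.0552, 0.0871]
tcp_rot: [[-0.994, -0.113, 0.001], [-0.113, 0.994, -0.0], [-0.001, -0.0, -1.0]]
force: [-0.1, 0.4, 6.2]
opening: 0.111
grasp_force: 30.0
```

Call:
drive_tool(deltas="8 0 0 0 -0.02;8 0 0 0 -0.04;8 0 0 0 -0.04")

```text
time_s: 10.0
position: [0.476, 0.0552, 0.0871]
tcp_rot: [[-0.997, -0.073, 0.001], [-0.073, 0.997, -0.0], [-0.001, -0.0, -1.0]]
force: [-0.3, 1.0, 5.0]
opening: 0.11
grasp_force: 30.0
```

Call:
drive_tool(deltas="8 0 0 0 -0.02;8 0 0 0 -0.04;8 0 0 0 -0.04")

```text
time_s: 10.3
position: [0.476, 0.0552, 0.087]
tcp_rot: [[-0.999, -0.033, 0.001], [-0.033, 0.999, -0.0], [-0.001, -0.0, -1.0]]
force: [-0.2, 0.9, 6.1]
opening: 0.111
grasp_force: 30.0
```

Call:
drive_tool(deltas="8 0 0 0 -0.02;8 0 0 0 -0.04;8 0 0 0 -0.04")

```text
time_s: 10.6
position: [0.476, 0.0552, 0.0869]
tcp_rot: [[-1.0, 0.007, 0.001], [0.007, 1.0, -0.0], [-0.001, -0.0, -1.0]]
force: [0.5, -0.0, 5.4]
opening: 0.112
grasp_force: 30.0
```

Call:
drive_tool(deltas="8 0 0 0 -0.02;8 0 0 0 -0.04;8 0 0 0 -0.04")

```text
time_s: 10.9
position: [0.4759, 0.0552, 0.0865]
tcp_rot: [[-0.999, 0.047, 0.001], [0.047, 0.999, -0.0], [-0.001, -0.0, -1.0]]
force: [0.2, 0.2, 4.0]
opening: 0.114
grasp_force: 30.0
```

Call:
drive_tool(deltas="8 0 0 0 -0.02;8 0 0 0 -0.04;8 0 0 0 -0.04")

```text
time_s: 11.2
position: [0.4756, 0.0554, 0.0856]
tcp_rot: [[-0.996, 0.088, -0.0], [0.088, 0.996, 0.0], [0.0, 0.0, -1.0]]
force: [1.9, 0.5, -6.3]
opening: 0.115
grasp_force: 30.0
```

Fz has flipped to −6.3 N and z has dropped, so the pin is entering the notch. I'll follow it down gently.

Call:
drive_tool(deltas="8 0 0 -1 0;8 0 0 -2 0;8 0 0 -3 0;8 0 0 -3 0")

```text
time_s: 11.6
position: [0.4756, 0.0554, 0.0831]
tcp_rot: [[-0.996, 0.087, -0.0], [0.087, 0.996, 0.0], [0.0, 0.0, -1.0]]
force: [1.1, 0.6, -4.3]
opening: 0.11
grasp_force: 30.0
```

Call:
drive_tool(deltas="12 0 0 0 0;20 0 0 0 0;40 0 0 0 0;40 0 0 0 0;40 0 0 0 0;40 0 0 40 0;40 0 0 80 0;40 0 0 120 0;40 -40 0 150 0;40 -80 0 150 0;40 -80 0 150 0;40 -80 0 150 0")

```text
time_s: 12.8
position: [0.395, 0.0554, 0.2337]
tcp_rot: [[-0.996, 0.087, 0.001], [0.087, 0.996, -0.0], [-0.001, -0.0, -1.0]]
force: [0.3, -0.6, -0.6]
opening: 0.46
grasp_force: 0.0
```

Run:
```python
from h import *
s=bot.read_state(); print(s["position"],s["force"])
im=imaging.capture("scene"); cv2.imwrite("pics/sc3.png",cv2.resize(im[120:300,190:420],None,fx=3.4,fy=3.4,interpolation=cv2.INTER_CUBIC)[:,:,::-1])
for z in(.108,.114): 
    a=np.radians(-5.1); d=np.array([np.cos(a),np.sin(a),0])*.018; c=np.array([.4756,.0554,z])
    print(z,[np.round((proj("scene",c+k*d)-[190,120])*3.4,1) for k in(-1,1)])
```

```text
[0.39498908 0.05541993 0.233708  ] [ 0.33546777 -0.56372053 -0.61844373]
0.108 [array([491. , 155.6]), array([463.3, 190.6])]
0.114 [array([491.2, 148.2]), array([463.4, 183.2])]
```

View pics/sc3.png

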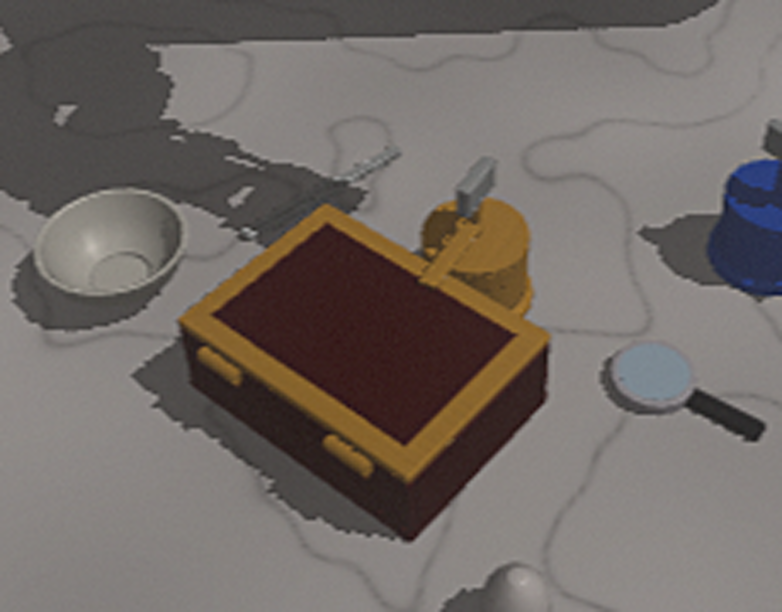

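Run:
```python
from h import *
im=imaging.capture("scene").astype(int)
u=proj("scene",[.4756,.0554,.108]); print("seated",u,"land",proj("scene",[.4756,.0554,.114]), "skirt right/left edges z57,z63")
print(cv2.cvtColor(im[163:178,326:336].astype(np.uint8),cv2.COLOR_RGB2GRAY))
b=brass(im.astype(np.uint8)); ys,xs=np.where(b[150:215,312:350]); 
# skirt far rim: topmost brass row per column vs prediction
for c in (338,340,342): print(c,150+np.where(b[150:200,c])[0].min())
for z in(.057,.063):
    t=np.linspace(0,2*np.pi,720); P=np.array([proj("scene",[.4756+.035*np.cos(k),.0554+.035*np.sin(k),z]) for k in t])
    print(z,[round(float(P[abs(P[:,0]-c)<.7][:,1].min()),1) for c in(338,340,342)])
```

```text
seated [330.39572297 170.83432753] land [330.42934065 168.65488344] skirt right/left edges z57,z63
[[134 133 133 135 134 132 130 134 135 130]
 [133 135 132 131 131 133 131 133 133 132]
 [133 131 132 134 134 134 134 136 134 135]
 [133 131 134 135 135 120 108 115 119 130]
 [134 135 133 137 117 107 111 113 119 106]
 [133 134 136 118 106 111 115 121 117 116]
 [134 135 113 107 114 114 118 127 104 105]
 [135 122 111 112 114 117 130 112  84 108]
 [135 120 109 116 117 130 114  92  86 109]
 [120 108 115 117 124 120 101  90  88 109]
 [106 113 118 121 124 106  91  91  87 109]
 [120 118 120 128 109  90  92  91  85 106]
 [123 124 130 111  91  89  92  85 107 130]
 [ 97 121 116  95  92  90  88  99 126 134]
 [ 63  75  90  93  94  89  94 121 138 135]]
338 180
340 181
342 182
0.057 [178.6, 179.5, 180.6]
0.063 [176.6, 177.4, 178.6]
```

The skirt rim rows (180, 181, 182) fit the seated height and not the land height. I'm handing in.

```bash
python3 -c "
from rig import bot
print(bot.hand_in())"
```

```text
the job is handed in; nothing more can be done
None
```

The job is handed in, though no verdict came back: the lid is shut, the knob snapped down in the locking notch at about 10° counterclockwise of casket x, the arm is clear, and nothing else was touched.

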